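Unlock a tilting sine plate and hold it up at the set angle

ROBOT

A 6-joint arm with a two-finger parallel gripper is mounted at the origin on the work surface; the furniture and walls round the work are solid. World frame = base frame: x ahead of the robot, y to its left, z up, the work surface at z = 0. Lengths are in m, angles in rad, forces in N, time in s.
With the tool pointing down it reaches from about 0.35 to 0.975 m from the base axis. Payload 4.9 kg.
Tool frame: the origin (TCP) lies midway between the tips of the shut fingers; the grasp point (between the pads) lies 19 mm behind it; z points along the fingers, y is the line along which they close (so a half turn about z gives the same grasp; the last joint's range is limited). The gripper opens to 85 mm and grips with 20 to 120 N. Pads are 22 mm wide; open, the fingers measure 114 mm over their backs; the gripper's body (76 mm by 85 mm) begins 54 mm behind the grasp point. The pads swing forward as they close: fully open they stand 13 mm farther back than shut.
Start: joints at [-1.439, 0.053, 1.613, -0, 1.476, -0.119], TCP at [0.155, -0.605, 0.231] pointing down, gripper open.
Joint ranges: [-3.01, 3.01], [-1.01, 2.22], [0.06, 2.58], [-1.02, 4.17], [0.09, 2.62], [-3.14, 3.14]. Speed limits (rad/s): [2.57, 2.57, 3.14, 3.14, 3.14, 3.14].

INTERFACE

Orientations are given as a unit quaternion [x, y, z, w].
In Python, from plant import env gives the robot as it stands.
- The arm moves only by the tool carry_out, never from a script. Its argument "moves" is one flat list of numbers, 5 for each row, row after row: the closure, from 0 (fully open) to 1 (shut), then the shift along the tool's x, y, z in cm, then the turn about the tool's z in degrees. A call has 1 to 5 rows; each row shifts and turns the commanded pose from where the row before left it, along the tool's axes as they then stand; what a row does not reach is not made up. A row lasts 1/10 s, in which the tool goes at most 50 mm and 8.59 degrees, less where a joint would pass 70% of its speed; a pose out of reach is approached as far as the arm can. A call is refused whole if a number of a shift passes 5 or a number of a turn 8.59, either way. A call with a gripper value outside its range is refused whole. The fingers move at their own pace and stop on an object; "force" is the grip in N (left out, the last holds). Time passes only in rows, so rows that do not move let the fingers close. It gives the time, the measured TCP pose, the force, the opening and the grip force at its end, in the units of the state.
- env.state(): the state, without advancing time (a new reading comes with each control period).
- env.camera(name): name is "scene" or "top" or "wrist"; returns a dict with "pixels" (400x640x3 uint8, red, green, blue), "intrinsics" (3x3 intrinsics, pixels), "k1" (the pictures are not rectified: a ray, as slopes to the right and down, at radius r is drawn at 1 + k1 r^2 times it, then the intrinsics apply), "world_from_camera" (4x4, takes a point from camera to world coordinates). Camera axes: x right, y down, z forward; pixel columns grow to the right and rows downward; lengths in m; the calibration is good to about 2 mm. A picture is of the moment at which its call begins. There is no depth.
- env.hand_in(): hands the job in; it is judged then, once.
The state is a dict: "time": time; "qpos": joint angles; "qvel": joint speeds; "joint_efforts": joint torques, N m; "tcp_pos": TCP position; "ee_rot": TCP orientation; "wrist_force": force on the tool from outside, world axes, zero at the start; "wrist_torque": the same for the moment, N m; "gripper_width": finger opening in m; "gripper_force": force on a finger pad.
Only numpy, scipy, OpenCV 4.12 (cv2) and the standard library are available. Lean on these libraries where they do the work, as an engineer would, in place of code of your own. Each camera call takes 0.05 s, during which the arm holds its last target. There are 200 camera calls.

TASK

The tilting sine plate has to be held at its set angle while its gauge blocks are slid under the roller. Pull the long lock pin straight up out of the bush beside the hinge and stand it, pushed fully down, in the empty middle bore of the pin block; then raise the plate by the round bar at its free end until the pointer on its side is level with the tip of the index clamped on the protractor arc, and keep it there: finish with the gripper still holding the bar, since the plate falls shut if let go. Never let the plate drop, and do not shift the index, the two ring gauges or the brass weight.

Things in the scene. Friction and masses are not known exactly. Their poses are not given: they have to be found in the camera images.
- fixture: Fixed steel base of the sine plate, 110 x 250 x 18 mm. Origin under its middle on the desk; z up; +y runs along the base to the hinge end, x is parallel to the hinge axis; bush, lock pin and protractor arc are on its -x side. Bush: block 34 x 36 mm at x -74, y +100 mm, top 31 mm high. Arc: upright at x -66 mm, between y -10 and -75 mm, up to 185 mm over the desk, index included.
- hinge_axis (a point): Point on the hinge axis in the middle of the plate's width: 100 mm to +y of the base's origin and 75 mm over the desk. The axis runs along the fixture's x.
- tilt_plate (a joint): Angle of the hinged plate (rad), 0 lying level, growing as its free end rises; stop at 0.95. Plate 100 mm wide, 14 mm thick, at hinge height, free edge 192 mm from the hinge axis; about 0.9 kg with its bar (varies). It swings freely and falls back to 0 if let go. While the lock pin is in its bush it can move only about 0.1 rad.
- lift_bar: Round bar at the plate's free end, to be gripped: 12 mm thick, a 64 mm sleeve turning freely on a spindle between two arms, parallel to the hinge axis, 233 mm from it, 75 mm over the desk when the plate is level. Origin in the middle of the bar; x along it. Clear gap to the plate edge 35 mm; nothing stands beyond the bar. Held in the fingers it lets the plate turn.
- pointer_tip (a point): Tip of the thin pointer blade on the -x side of the plate, 140 mm from the hinge axis; it rises with the plate along the inner edge of the arc.
- index (a joint): Angle (rad) at which the index is clamped on the arc, measured like the plate's; the plate is to be brought to this same value. Between 0.30 and 0.62. Stiff (needs several N to shift).
- index_tip (a point): Tip of the index (small dark cursor with a knurled thumb screw, clamped on the arc), 140 mm from the hinge axis. When the plate stands at the set angle pointer_tip coincides with it.
- lock_pin: Loose steel pin, 134 mm long, 0.11 kg: shank 12 mm thick, foot tapered to 7 mm over its last 6 mm, dark knurled round head 24 mm thick from 108 to 134 mm. Origin at the centre of the foot's end, z up along the pin. Starts upright through the plate's lug (hole 14 mm, lug top 44 mm over the desk) in the bush (same hole), foot 4 mm over the desk: it must rise 42 mm to be clear, and more to pass over the arc.
- empty_bore (a point): Centre of the mouth of the empty middle bore of the pin block: 14.5 mm wide, 38 mm deep, mouth chamfered by 2 mm, 46 mm over the desk. z up. The pin seated there has its foot 38 mm below this point.
- pin_block: Fixed aluminium block 46 x 110 x 46 mm with three bores in a row along its y. Origin under its centre. The outer bores, 36 mm from the middle one, hold two short gauge pins (10 and 8 mm thick) that stand 22 and 16 mm above the block.
- ring_gauge_0: Bystander: large steel ring gauge 46 mm across, 14 mm high, on the desk. Origin under its centre.
- weight_0: Bystander: brass weight 26 mm across, 30 mm high, on the desk. Origin under its centre.
- ring_gauge_1: Bystander: small steel ring gauge 36 mm across, 11 mm high, on the desk. Origin under its centre.
Things that resemble listed ones, but are neither listed nor needed, are in the scene too. What is meant by the lock_pin is not green, and is the larger of those in its own colour.

How it is judged:
On the way, in this order (a step that is already met when the one before it is completed fails the run):
1. the lock pin is pulled up clear of bush and lug, the plate still down (z of lock_pin in the frame of fixture above 0.046 m and value of joint tilt_plate below 0.1 rad), for 0.1 s.
2. the pin stands in the empty bore, fully down and let go (horizontal distance between lock_pin and empty_bore below 0.008 m and z of lock_pin in the frame of empty_bore below -0.03 m and angle between lock_pin's own z axis and vertical below 0.2 rad and contact force between the fingers and lock_pin below 0.1 N), for 0.2 s.
3. the plate is lifted by its bar (value of joint tilt_plate above 0.15 rad and contact force between the fingers and lift_bar above 0.5 N), for 0.1 s.
At the end, for the whole second after the job is handed in: The plate is held still with its pointer tip within 5 mm (2 degrees) of the index tip, by the fingers on the lift bar (over 1 N); the lock pin stands by itself in the empty bore of the pin block, upright, within 8 mm of its bottom (all of step 2 and distance between pointer_tip and index_tip below 0.005 m and contact force between the fingers and lift_bar above 1 N and velocity of joint tilt_plate between -0.06 and 0.06 rad/s); the arm keeps its last pose, push and grip.
It fails at once if the plate is let drop (falls faster than 1.5 rad/s) (velocity of joint tilt_plate below -1.5 rad/s).
It fails at once if the index is shifted on its arc by more than 3 mm (distance of index_tip from where it was at the start of the episode above 0.003 m).
It fails at once if the large ring gauge is shifted by more than 20 mm (distance of ring_gauge_0 from where it was at the start of the episode above 0.02 m).
It fails at once if the weight is shifted by more than 20 mm (distance of weight_0 from where it was at the start of the episode above 0.02 m).
It fails at once if the small ring gauge is shifted by more than 20 mm (distance of ring_gauge_1 from where it was at the start of the episode above 0.02 m).
It also fails if it takes over 61 s, if anything falls off the work surface, if the arm or the gripper's body presses on something with over 40 N, if the wrist force passes 120 N, or if a joint passes its speed limit or range.

## Working session

There is one attempt and no reset: what is moved stays moved. The work goes in short steps, Python scripts to look and compute and a tool call to move; the robot and the scene stay as the last step left them, time stands still between calls to the robot, and variables do not carry over. Pictures are saved under pics/ and viewed, at most 10 in all, crops included, and the job is handed in when it is done.

Besides the shell and the picture viewer there is one more tool, called after "Emit:" as a command line: name --argument value ..., lists and objects as JSON in quotes. carry_out: Moves the arm, as the interface text tells. Its arguments: {"type":"object","properties":{"moves":{"type":"array","items":{"type":"number"}},"force":{"type":"number"}},"required":["moves"]}

```bash
mkdir -p pics; cat > h.py <<'E'
import numpy as np, cv2
from plant import env
def cam(n):
    c=env.camera(n); c={k:(np.array(v) if k!='k1' else v) for k,v in c.items()}
    return c
def save(c,f): cv2.imwrite(f,c['pixels'][:,:,::-1])
def ray(c,u,v):
    K=c['intrinsics']; k=c['k1']; d=np.array([(u-K[0,2])/K[0,0],(v-K[1,2])/K[1,1]]); s=d.copy()
    for _ in range(20): s=d/(1+k*(s@s))
    T=c['world_from_camera']; r=T[:3,:3]@np.array([s[0],s[1],1]); return T[:3,3],r/np.linalg.norm(r)
def onz(c,u,v,z):
    o,r=ray(c,u,v); return o+r*(z-o[2])/r[2]
def proj(c,p):
    T=c['world_from_camera']; q=T[:3,:3].T@(np.array(p)-T[:3,3]); s=q[:2]/q[2]; s=s*(1+c['k1']*(s@s)); K=c['intrinsics']
    return np.array([K[0,0]*s[0]+K[0,2],K[1,1]*s[1]+K[1,2]])
def two(ra,rb):
    (a,d),(b,e)=ra,rb; n=np.linalg.lstsq(np.c_[d,-e],b-a,rcond=None)[0]; p=a+d*n[0];q=b+e*n[1]; return (p+q)/2,np.linalg.norm(p-q)
E
python3 - <<'E'
from h import *
import pickle
D={}
for n in("scene","top"):
    D[n]=cam(n); save(D[n],f'pics/{n}0.png'); print(n,D[n]['world_from_camera'].round(3).tolist(),D[n]['intrinsics'][0,0],D[n]['k1'])
pickle.dump(D,open('d0.pkl','wb')); print(env.state())
E
```

```text
scene [[-0.745, -0.314, 0.589, -0.221], [-0.667, 0.381, -0.64, 0.727], [-0.024, -0.869, -0.494, 0.653], [0.0, 0.0, 0.0, 1.0]] 487.8650256234269 -0.05625253390273033
top [[-0.015, -0.986, 0.168, 0.259], [-0.999, 0.02, 0.025, -0.011], [-0.028, -0.167, -0.985, 1.038], [0.0, 0.0, 0.0, 1.0]] 439.6113488409676 -0.021872059365652854
{'time': 0.1, 'qpos': array([-1.43902464e+00,  5.32798306e-02,  1.61417407e+00, -4.22924729e-07,
        1.47599582e+00, -1.18999122e-01]), 'qvel': array([ 0.00026123, -0.00164678, -0.00377614,  0.00011883, -0.00078426,
       -0.0006736 ]), 'joint_efforts': array([ 3.14740328e-04, -3.94905996e+01, -3.71364605e+01, -1.09982554e-04,
        3.90616202e-03,  1.53456153e-05]), 'tcp_pos': array([ 0.15501965, -0.60488194,  0.2301824 ]), 'ee_rot': array([ 9.92149113e-01,  1.25057089e-01, -6.14034099e-06, -9.28515196e-04]), 'wrist_force': array([ 1.15829618, -0.20027593,  0.10572058]), 'wrist_torque': array([-0.01648347,  0.02568613,  0.02865397]), 'gripper_force': 0.0, 'gripper_width': 0.08548617800010866}
```

View pics/scene0.png

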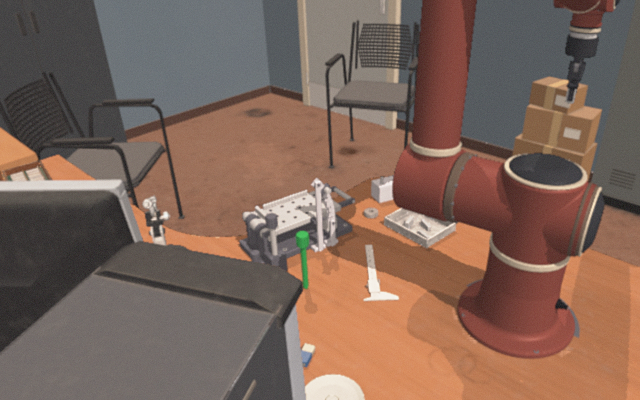

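View pics/top0.png

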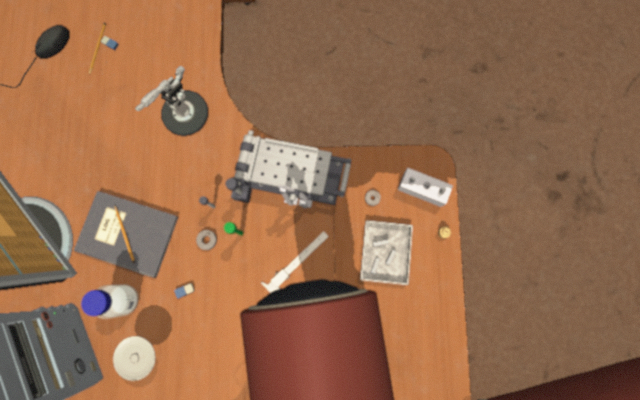

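The scene view shows the fixture at (298,225), hinge end to the left and bar at (345,197), with a green pin at (303,260). In the top view:
- fixture at (290,172) and bar at (345,176)
- pin block at (425,187)
- rings at (206,239) and (373,197), weight at (445,232)

Possible lock pins in the top view are the dark head at (237,185) by the hinge, a small dark pin at (204,201), and the green one at (230,228). By the description it's the one at (237,185). I'll check it in a crop.

```bash
python3 - <<'E'
from h import *
import pickle
D=pickle.load(open('d0.pkl','rb'))
t=D['top']['pixels'][125:260,190:460,::-1]; s=D['scene']['pixels'][165:275,230:430,::-1]
a=cv2.resize(t,(780,390),interpolation=cv2.INTER_CUBIC); cv2.imwrite('pics/crop1.png',a)
cv2.imwrite('pics/crop2.png',cv2.resize(s,(800,440),interpolation=cv2.INTER_CUBIC))
E
```

```text
(no output)
```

View pics/crop1.png

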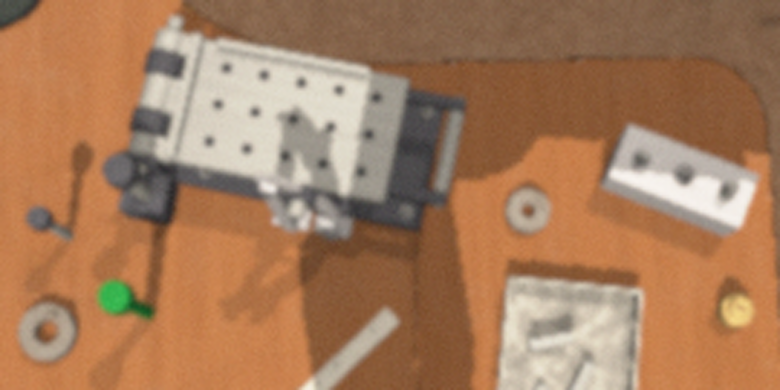

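View pics/crop2.png

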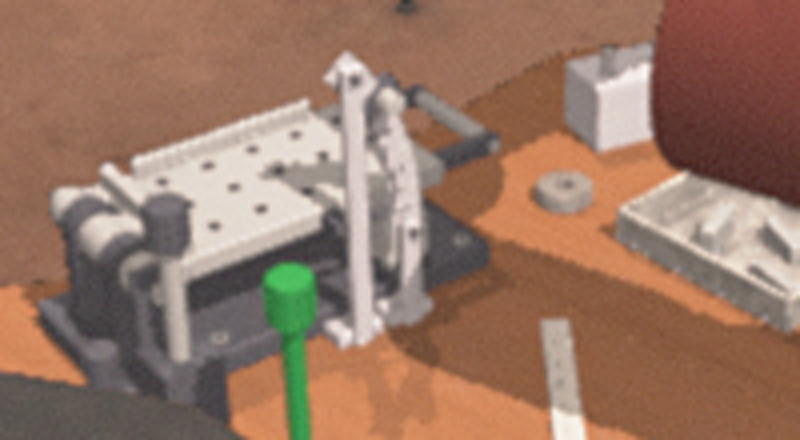

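The crops show the lock pin with its dark head at top (232,183.5) and scene (272,219). The middle bore is at top (427,185), the bar at (345.4,177), and the index thumb screw near scene (327,189).

```bash
python3 - <<'E'
from h import *
import pickle
D=pickle.load(open('d0.pkl','rb')); t,s=D['top'],D['scene']
f=lambda x,y:(190+x/2.889,125+y/2.889)
g=lambda x,y:(230+x/4,165+y/4)
def P(n,x,y,z): print(n,onz(t,*f(x,y),z).round(4))
P('head',122,169,.138); print('head2',two(ray(t,*f(122,169)),ray(s,*g(167,203))))
P('bar',449,150,.079);P('barA',455,112,.079);P('barB',442,188,.079)
P('bore',684,174,.046);P('p1',640,158,.068);P('p2',728,190,.062);P('bA',628,124,.046);P('bB',757,176,.046)
P('base br',415,228,.018);P('base tl?',178,20,.085)
P('ring',47,331,.014);P('ring1',528,210,.011);P('w',737,310,.03);P('green',116,297,.138);P('plate a',410,76,.082);P('plate b',385,200,.082);P('small',40,217,.1)
E
```

```text
head [0.4532 0.1919 0.138 ]
head2 (array([0.45427379, 0.19292336, 0.13454356]), np.float64(0.0007666392561173525))
bar [ 0.4756 -0.0487  0.079 ]
barA [ 0.5057 -0.0542  0.079 ]
barB [ 0.4458 -0.0426  0.079 ]
bore [ 0.4596 -0.2357  0.046 ]
p1 [ 0.4685 -0.1974  0.068 ]
p2 [ 0.443  -0.2655  0.062 ]
bA [ 0.5013 -0.1935  0.046 ]
bB [ 0.4568 -0.2932  0.046 ]
base br [ 0.425  -0.0218  0.018 ]
base tl? [0.5835 0.1617 0.085 ]
ring [0.3467 0.279  0.014 ]
ring1 [ 0.4392 -0.1147  0.011 ]
w [ 0.3523 -0.2749  0.03  ]
green [0.3596 0.1946 0.138 ]
plate a [ 0.5345 -0.0198  0.082 ]
plate b [0.4367 0.0013 0.082 ]
small [0.4257 0.2623 0.1   ]
```

Emit:
carry_out --moves '[0,5,0,0,5.3,0,5,0,0,5.3,0,5,0,0,5.3,0,5,0,0,5.3,0,4,0,0,5.3]'

```text
time: 0.6
tcp_pos: [0.3951, -0.5868, 0.2307]
ee_rot: [0.994, -0.107, -0.0, -0.0]
wrist_force: [-1.0, -0.6, 0.5]
gripper_width: 0.0854
gripper_force: 0.0
```

Emit:
carry_out --moves '[0,0,-5,-1,0,0,0,-5,-1,0,0,0,-5,-1,0,0,0,-5,-1,0,0,0,-5,-1,0]'

```text
time: 1.1
tcp_pos: [0.444, -0.3462, 0.28]
ee_rot: [0.994, -0.106, -0.0, -0.0]
wrist_force: [-0.3, 0.0, -0.1]
gripper_width: 0.0857
gripper_force: 0.0
```

Emit:
carry_out --moves '[0,0,-5,0,0,0,0,-5,0,0,0,0,-5,0,0,0,0,-5,0,0,0,0,-5,0,0]'

```text
time: 1.6
tcp_pos: [0.4963, -0.1018, 0.2799]
ee_rot: [0.994, -0.106, -0.0, -0.0]
wrist_force: [0.5, -0.9, 0.3]
gripper_width: 0.0855
gripper_force: 0.0
```

```bash
cat >> h.py <<'E'
from scipy.spatial.transform import Rotation as R
def delta(p):
    s=env.state(); return (R.from_quat(s['ee_rot']).inv().apply(np.array(p)-s['tcp_pos'])*100).round(2)
def yaw():
    s=env.state(); return np.degrees(np.arctan2(*R.from_quat(s['ee_rot']).as_matrix()[[1,0],[0,0]]))
E
python3 - <<'E'
from h import *
import pickle
c=cam('wrist'); save(c,'pics/w1.png'); pickle.dump(c,open('w1.pkl','wb')); print(env.state()['tcp_pos'],yaw(),delta([.4535,.192,.23]))
E
```

```text
[ 0.49737863 -0.09516437  0.28003383] -11.731343474544017 [-10.13 -27.19   5.17]
```

View pics/w1.png

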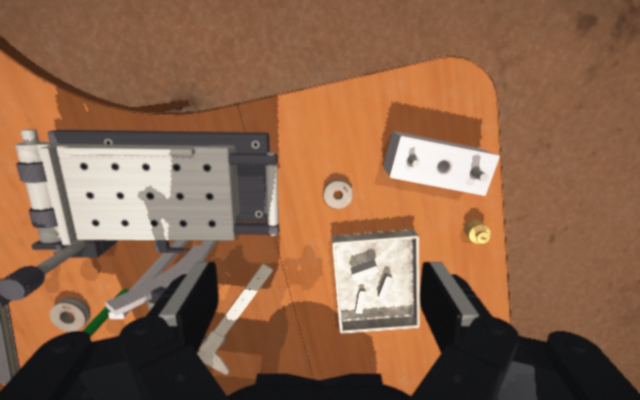

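The wrist view shows the plate square to the tool, with the bar at (272,200), the empty bore at (444,166), and the lock pin head at (12,287) at the left edge.

```bash
python3 - <<'E'
from h import *
import pickle
c=pickle.load(open('w1.pkl','rb'))
for n,u,v,z in(('bore',444,166.5,.046),('barT',274,166,.079),('barB',271,234,.079),('bar',272.5,200,.079),('basetr',270,134,.018),('basetl',57,131,.018)): print(n,onz(c,u,v,z).round(4))
E
```

```text
bore [ 0.4577 -0.2352  0.046 ]
barT [ 0.5043 -0.0585  0.079 ]
barB [ 0.4329 -0.0368  0.079 ]
bar [ 0.4697 -0.048   0.079 ]
basetr [ 0.5296 -0.0527  0.018 ]
basetl [0.5825 0.1815 0.018 ]
```

Emit:
carry_out --moves '[0,-2,-5,0,0,0,-2,-5,0,0,0,-2,-5,0,0,0,-2,-5,0,0,0,-2,-5,0,0]'

```text
time: 2.15
tcp_pos: [0.4537, 0.1442, 0.28]
ee_rot: [0.994, -0.106, 0.0, 0.0]
wrist_force: [0.7, -0.7, -0.5]
gripper_width: 0.0856
gripper_force: 0.0
```

```bash
python3 - <<'E'
from h import *
import pickle
c=cam('wrist'); save(c,'pics/w2.png'); pickle.dump(c,open('w2.pkl','wb')); print(env.state()['tcp_pos'],yaw(),proj(c,[.4535,.192,.138]),delta([.4535,.192,.23]))
E
```

```text
[0.45194534 0.15068992 0.28003842] -11.694587225561397 [262.82344585 192.04693799] [-0.67 -4.05  5.03]
```

View pics/w2.png

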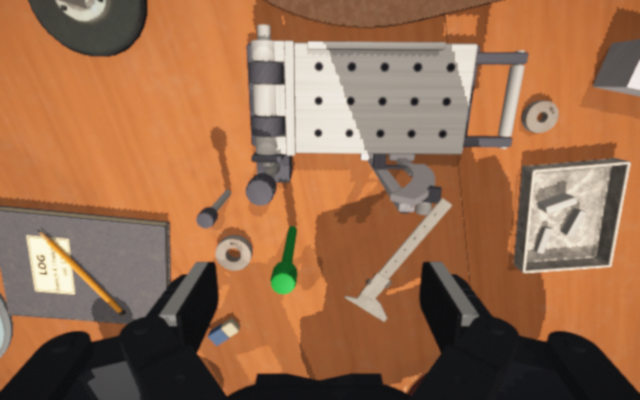

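The lock pin head sits at (262,189), against a predicted (263,192). The bar is at (512,98).

```bash
python3 - <<'E'
from h import *
import pickle
c=pickle.load(open('w2.pkl','rb'))
g=cv2.cvtColor(c['pixels'],cv2.COLOR_RGB2GRAY)[165:212,240:285]
m=(c['pixels'].astype(int).max(2)<110)[172:210,243:280]; 
p=onz(c,262,189,.138);print(p,delta([*p[:2],.106])); print(onz(c,512,98,.079),onz(c,263,72,.085))
ys,xs=np.nonzero(m[8:,:]);print(xs.min()+243,xs.max()+243,ys.min()+180,ys.max()+180)
E
```

```text
[0.45627012 0.19198    0.138     ] [-0.37 -4.04 17.43]
[ 0.4775235  -0.04754088  0.079     ] [0.54946071 0.17425255 0.085     ]
247 279 180 197
```

Emit:
carry_out --moves '[0,-0.4,-4,0,0,0,0,0,4,0,0,0,0,4,0,0,0,0,0,0,0,0,0,0,0]'

```text
time: 2.7
tcp_pos: [0.4587, 0.1821, 0.2]
ee_rot: [0.994, -0.106, -0.001, 0.0]
wrist_force: [0.5, 0.5, 1.1]
gripper_width: 0.0851
gripper_force: 0.0
```

```bash
python3 - <<'E'
from h import *
import pickle
c=cam('wrist'); save(c,'pics/w3.png'); pickle.dump(c,open('w3.pkl','wb')); print(env.state()['tcp_pos'],yaw(),proj(c,[.455,.192,.138]))
E
```

```text
[0.45986027 0.18226121 0.20191315] -12.163635756793793 [303.10191413 222.68997672]
```

View pics/w3.png

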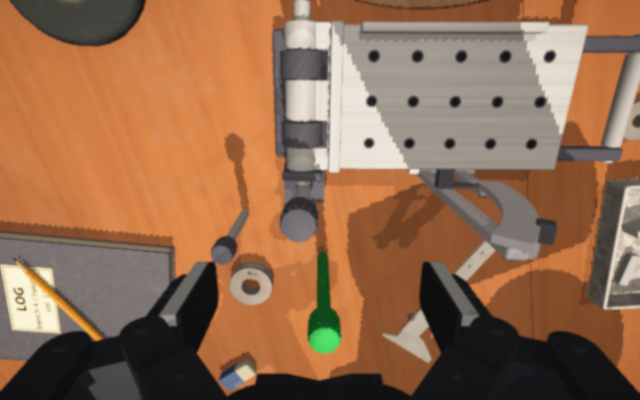

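The head is at (299,218).

```bash
python3 - <<'E'
from h import *
import pickle
c=pickle.load(open('w3.pkl','rb'))
p=onz(c,299,218,.138);print(p,env.state()['tcp_pos'],delta([*p[:2],.106]))
E
```

```text
[0.45863985 0.19380456 0.138     ] [0.45986027 0.18226121 0.20191315] [-0.38 -1.1   9.59]
```

Emit:
carry_out --moves '[0,-0.4,-1.05,0,0,0,0,0,3,0,0,0,0,3,0,0,0,0,2.5,0,0,0,0,1.0,0]' --force 30

```text
time: 3.25
tcp_pos: [0.457, 0.1939, 0.1047]
ee_rot: [0.994, -0.106, -0.001, 0.0]
wrist_force: [-0.8, -0.3, 0.2]
gripper_width: 0.0854
gripper_force: 0.0
```

Emit:
carry_out --moves '[0,0,0,0,0,0.5,0,0,0,0,0.6,0,0,0,0,0.7,0,0,0,0,0.8,0,0,0,0]'

```text
time: 3.75
tcp_pos: [0.458, 0.1938, 0.1064]
ee_rot: [0.994, -0.106, 0.001, -0.0]
wrist_force: [0.3, 0.2, 0.2]
gripper_width: 0.028
gripper_force: 0.0
```

Emit:
carry_out --moves '[0.9,0,0,0,0,0.9,0,0,0,0,0.9,0,0,0,0]'

```text
time: 4.05
tcp_pos: [0.458, 0.194, 0.1063]
ee_rot: [0.994, -0.106, 0.001, -0.001]
wrist_force: [0.6, 1.4, 4.1]
gripper_width: 0.0227
gripper_force: 29.4
```

Emit:
carry_out --moves '[1,0,0,0,0,1,0,0,-1,0,1,0,0,-2,0,1,0,0,-2,0,1,0,0,-2,0]' --force 60

```text
time: 4.55
tcp_pos: [0.4563, 0.1931, 0.1752]
ee_rot: [0.994, -0.106, -0.001, 0.001]
wrist_force: [-0.0, -0.5, -1.1]
gripper_width: 0.0224
gripper_force: 59.1
```

Emit:
carry_out --moves '[1,0,0,-3,0,1,0,0,-4,0,1,0,0,-4,0,1,0,0,-4,0,1,0,0,0,0]'

```text
time: 5.05
tcp_pos: [0.4591, 0.1938, 0.3323]
ee_rot: [0.994, -0.106, 0.005, -0.001]
wrist_force: [0.7, 0.9, -0.2]
gripper_width: 0.0224
gripper_force: 59.2
```

```bash
python3 - <<'E'
from h import *
import pickle
c=cam('scene'); pickle.dump(c,open('s2.pkl','wb'));cv2.imwrite('pics/s2.png',cv2.resize(c['pixels'][60:260,230:430,::-1],(600,600),interpolation=cv2.INTER_CUBIC));s=env.state(); print(s['tcp_pos'],s['wrist_force'],s['gripper_width'],delta([.4587,-.2355,s['tcp_pos'][2]]))
E
```

```text
[0.45818992 0.19360185 0.32872893] [ 1.64566578  0.24247985 -1.34113998] 0.022290374860641584 [ 9.070e+00  4.194e+01 -3.000e-02]
```

View pics/s2.png

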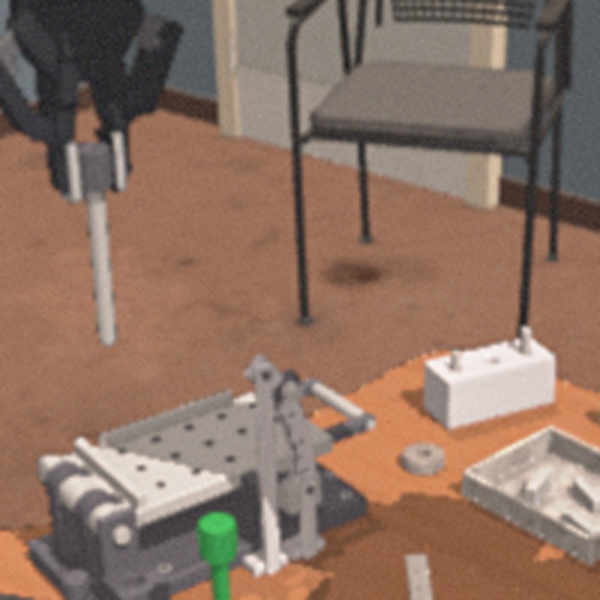

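The pin hangs straight in the fingers and the plate is still level. The block's empty bore shows at about scene (394,180).

Emit:
carry_out --moves '[1,0.9,4.2,0,0,1,0.9,4.2,0,0,1,0.9,4.2,0,0,1,0.9,4.2,0,0,1,0.9,4.2,0,0]'

```text
time: 5.6
tcp_pos: [0.4557, -0.0226, 0.3226]
ee_rot: [0.994, -0.106, -0.002, 0.0]
wrist_force: [-0.1, 0.3, -1.7]
gripper_width: 0.0223
gripper_force: 59.3
```

Emit:
carry_out --moves '[1,0.9,4.2,0,0,1,0.9,4.2,0,0,1,0.9,4.2,0,0,1,0.9,4.2,0,0,1,0.9,4.0,0,0]'

```text
time: 6.1
tcp_pos: [0.4559, -0.2353, 0.3224]
ee_rot: [0.994, -0.106, -0.002, -0.001]
wrist_force: [1.3, -0.1, -1.3]
gripper_width: 0.0222
gripper_force: 59.3
```

Emit:
carry_out --moves '[1,0,0,4,0,1,0,0,4,0,1,0,0,4,0,1,0,0,2,0,1,0,0,0,0]'

```text
time: 6.6
tcp_pos: [0.4536, -0.2315, 0.1782]
ee_rot: [0.994, -0.106, -0.006, -0.003]
wrist_force: [-0.3, 0.4, -2.8]
gripper_width: 0.0224
gripper_force: 59.5
```

```bash
python3 - <<'E'
from h import *
import pickle
c=cam('wrist'); pickle.dump(c,open('w4.pkl','wb'));s=env.state(); p=s['tcp_pos'];print(p,s['wrist_force'],s['gripper_width'],yaw())
print('foot expected px',proj(c,p-[0,0,.102]),'bore',proj(c,[.4585,-.2355,.046]))
save(c,'pics/w4.png')
E
```

```text
[ 0.45528819 -0.23256811  0.18154799] [ 0.27483107 -0.204612   -0.98495694] 0.02215234768658251 -12.134488307497962
foot expected px [319.06021093 192.28174821] bore [321.90241571 175.04773858]
```

View pics/w4.png

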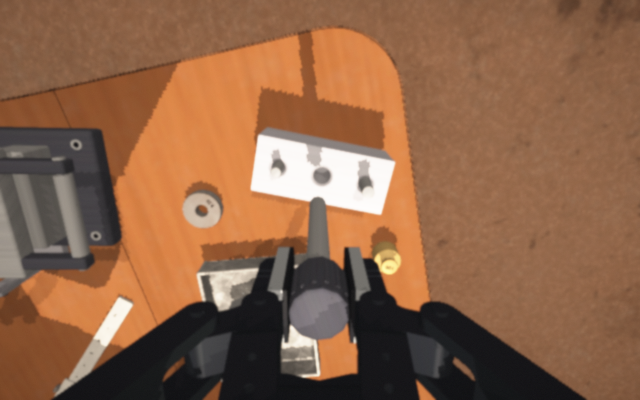

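The foot's end is at about (318,200) and the bore at (322,176), close to the predictions.

```bash
python3 - <<'E'
from h import *
import pickle
c=pickle.load(open('w4.pkl','rb')); px=c['pixels'].astype(int)
print(px[188:216:1,318].tolist()); print([px[r,300:336].sum(1).tolist() for r in(204,240)])
print([px[r,305:340].sum(1).tolist() for r in (176,)]); print(px[160:192,322].sum(1).tolist())
for v in (197,199,201): print(v,onz(c,318.,v,.0795))
print(onz(c,322,176,.046), c['world_from_camera'][:3,3])
E
```

```text
[[253, 250, 248], [253, 250, 249], [253, 250, 248], [253, 250, 249], [253, 251, 249], [253, 251, 250], [253, 250, 248], [248, 244, 240], [222, 213, 204], [158, 149, 142], [120, 114, 108], [114, 108, 101], [115, 110, 103], [115, 110, 103], [115, 109, 102], [117, 111, 105], [115, 109, 103], [117, 111, 105], [117, 111, 103], [116, 110, 103], [117, 110, 102], [117, 111, 104], [117, 111, 104], [116, 110, 103], [117, 110, 104], [117, 111, 104], [116, 110, 103], [117, 111, 104]]
[[407, 396, 390, 392, 393, 391, 393, 390, 372, 331, 292, 287, 293, 312, 316, 319, 323, 326, 327, 333, 332, 330, 329, 327, 348, 447, 585, 661, 697, 712, 719, 728, 736, 740, 746, 750], [247, 264, 275, 279, 282, 283, 284, 281, 279, 280, 293, 301, 314, 321, 326, 329, 333, 329, 333, 335, 341, 337, 332, 325, 323, 320, 311, 324, 355, 414, 436, 440, 439, 437, 440, 438]]
[[753, 753, 753, 752, 748, 735, 703, 642, 511, 403, 376, 379, 383, 386, 388, 387, 384, 374, 359, 343, 337, 332, 323, 322, 358, 468, 590, 683, 736, 751, 754, 754, 754, 754, 754]]
[729, 736, 744, 745, 741, 721, 667, 559, 483, 461, 449, 433, 403, 363, 353, 358, 374, 381, 386, 387, 386, 388, 394, 448, 525, 604, 687, 736, 750, 753, 751, 751]
197 [ 0.45191009 -0.23105283  0.0795    ]
199 [ 0.45040682 -0.23072766  0.0795    ]
201 [ 0.44889771 -0.23040124  0.0795    ]
[ 0.45770192 -0.23541131  0.046     ] [ 0.53162415 -0.24983037  0.31965744]
```

```bash
python3 - <<'E'
from h import *
import pickle
c=pickle.load(open('w4.pkl','rb')); px=c['pixels'].astype(int)
print(px[262:345:3,318].tolist()); print(px[315,285:350:2].tolist())
for v in (288,312,338): print(v,onz(c,318.,v,.2135))
for n in('scene','top'):
    d=cam(n); pickle.dump(d,open(n+'5.pkl','wb')); p=env.state()['tcp_pos']; u=proj(d,[.449,-.231,p[2]-.102]);print(n,u,proj(d,[.4577,-.2354,.046]))
    cv2.imwrite(f'pics/{n}5.png',d['pixels'][:,:,::-1])
print(p)
d=pickle.load(open('scene5.pkl','rb'))['pixels'].astype(int)
for r in range(135,185,3): print(r,d[r,375:415].sum(1).tolist())
E
```

```text
[[50, 47, 49], [50, 47, 49], [51, 49, 51], [51, 49, 52], [50, 48, 51], [53, 50, 54], [50, 48, 52], [51, 49, 53], [51, 48, 52], [103, 98, 103], [129, 122, 127], [133, 126, 130], [134, 127, 130], [135, 128, 131], [137, 130, 132], [137, 131, 133], [136, 130, 133], [130, 124, 127], [132, 125, 129], [123, 115, 120], [122, 114, 119], [120, 113, 117], [121, 114, 119], [120, 113, 118], [119, 113, 116], [116, 108, 112], [172, 117, 87], [170, 109, 70]]
[[72, 68, 67], [50, 47, 48], [75, 71, 74], [117, 112, 116], [127, 118, 124], [126, 119, 124], [125, 118, 123], [128, 120, 125], [129, 122, 128], [130, 122, 127], [132, 122, 129], [133, 125, 130], [132, 125, 131], [137, 129, 133], [137, 129, 133], [138, 130, 133], [138, 131, 135], [127, 121, 123], [122, 115, 120], [122, 115, 119], [120, 113, 118], [121, 113, 118], [122, 114, 119], [119, 112, 117], [118, 111, 117], [118, 111, 117], [117, 111, 115], [116, 110, 113], [117, 110, 115], [120, 113, 117], [116, 109, 114], [79, 74, 77], [32, 31, 32]]
288 [ 0.46335953 -0.23438626  0.2135    ]
312 [ 0.45361031 -0.23227769  0.2135    ]
338 [ 0.44250322 -0.22
[... 2964 characters left out ...]
 652, 547, 483, 564, 685, 514, 467, 555, 651, 719, 616, 322, 139, 154, 182, 180, 173]
177 [440, 411, 422, 437, 462, 506, 588, 641, 575, 542, 544, 497, 483, 551, 707, 727, 729, 733, 727, 720, 722, 717, 718, 713, 720, 717, 698, 650, 515, 504, 576, 594, 590, 468, 248, 143, 174, 182, 167, 185]
180 [720, 720, 720, 685, 694, 548, 495, 606, 692, 722, 725, 723, 720, 719, 718, 710, 692, 675, 633, 575, 570, 648, 707, 712, 714, 717, 719, 715, 719, 722, 718, 625, 472, 277, 156, 185, 177, 184, 179, 151]
183 [717, 731, 729, 724, 677, 578, 589, 614, 645, 703, 722, 720, 720, 720, 721, 719, 720, 721, 723, 717, 713, 703, 689, 685, 680, 677, 676, 661, 650, 636, 598, 513, 396, 231, 152, 182, 171, 176, 201, 171]
```

Emit:
carry_out --moves '[1,0,0,0,0,1,0,0,0,0,1,0,0,0,0,1,0,0,0,0,1,0,0,0,0]'

```text
time: 7.25
tcp_pos: [0.4576, -0.234, 0.1856]
ee_rot: [0.994, -0.106, 0.0, 0.0]
wrist_force: [0.2, 0.3, -1.8]
gripper_width: 0.0224
gripper_force: 59.5
```

```bash
cat > foot.py <<'E'
from h import *
c=cam('wrist'); px=c['pixels'].astype(int).sum(2); s=env.state();p=s['tcp_pos']; z=p[2]-.102
col=px[150:260,318]; 
r=[i+150 for i in range(110) if (col[i:i+15]<420).all()][0]
row=px[r+6,295:345]; print('edge row',r,'cols',[295+i for i in range(50) if row[i]<420 and i>8])
w=px[r+6]; b=max(i for i in range(300,340) if w[i]<400)
print('tcp',p,'foot',onz(c,b-6,r,z)-[.004,0,0],'z',z)
m=(px[150:r-4,300:345]<560); n,l,st,ce=cv2.connectedComponentsWithStats(m.astype(np.uint8)); print(st.tolist(),(ce+[300,150]).tolist(),proj(c,[.4577,-.2354,.046]))
print(s['wrist_force'])
E
python3 foot.py
```

```text
edge row 198 cols [310, 311, 312, 313, 314, 315, 316, 317, 318, 319, 320, 321, 322, 323, 324]
tcp [ 0.45754914 -0.23395713  0.1855112 ] foot [ 0.45115384 -0.23385902  0.0835112 ] z 0.08351119672028641
[[0, 0, 45, 44, 1585], [7, 0, 38, 7, 168], [11, 23, 17, 16, 227]] [[321.6839116719243, 172.28769716088328], [329.1488095238095, 152.00595238095238], [318.9162995594714, 180.4273127753304]] [319.21440506 180.76242967]
[-0.18636906 -0.51519751 -1.32345985]
```

```bash
python3 - <<'E'
from h import *
import pickle
d=pickle.load(open('scene5.pkl','rb'))
for q in ([.4512,-.2338,.0837],[.4576,-.234,.0837],[.4577,-.2354,.046],[.4512,-.2338,.12],[.4576,-.234,.12]): print(q,proj(d,q))
px=d['pixels'].astype(float).sum(2)
for r in (145,155,165):
    w=np.clip(px[r,392:402]-375,0,None); print(r,(w*np.arange(392,402)).sum()/w.sum())
print(px[160:176,396:398].mean(1))
t=pickle.load(open('top5.pkl','rb'));print(proj(t,[.4577,-.2354,.046]))
E
```

```text
[0.4512, -0.2338, 0.0837] [395.67032707 167.52437134]
[0.4576, -0.234, 0.0837] [393.75654067 166.83209389]
[0.4577, -0.2354, 0.046] [393.57915583 179.23404713]
[0.4512, -0.2338, 0.12] [396.14449868 155.027532  ]
[0.4576, -0.234, 0.12] [394.20271566 154.36344974]
145 396.6994219653179
155 396.20033955857383
165 396.0115107913669
[564.5 567.5 568.5 576.5 577.  583.  563.  524.5 509.  466.  408.5 376.5
 357.  396.5 560.  708.5]
[426.67859508 186.03788643]
```

Emit:
carry_out --moves '[1,0.6,0,0,0,1,0,0,1.5,0,1,0,0,1.5,0,1,0,0,0.8,0,1,0,0,0,0]'

```text
time: 7.8
tcp_pos: [0.4621, -0.2344, 0.1445]
ee_rot: [0.994, -0.106, -0.002, -0.001]
wrist_force: [0.3, -0.6, -1.0]
gripper_width: 0.0226
gripper_force: 59.3
```

Emit:
carry_out --moves '[1,0,0,0.4,0,1,0,0,0.4,0,1,0,0,0.4,0,1,0,0,0,0]'

```text
time: 8.2
tcp_pos: [0.4631, -0.235, 0.1347]
ee_rot: [0.994, -0.106, -0.0, -0.0]
wrist_force: [0.3, 0.4, -0.2]
gripper_width: 0.0229
gripper_force: 59.3
```

Emit:
carry_out --moves '[1,0,0,0.6,0,1,0,0,0.6,0,1,0,0,0.6,0,1,0,0,0.3,0,1,0,0,0,0]'

```text
time: 8.7
tcp_pos: [0.4629, -0.2349, 0.1134]
ee_rot: [0.994, -0.106, -0.001, -0.0]
wrist_force: [0.2, -0.0, -1.1]
gripper_width: 0.0225
gripper_force: 59.4
```

Emit:
carry_out --moves '[1,0,0,0.2,0,1,0,0,0.2,0,1,0,0,0,0]'

```text
time: 9.0
tcp_pos: [0.4636, -0.2353, 0.1105]
ee_rot: [0.994, -0.106, 0.0, 0.0]
wrist_force: [0.5, -0.7, -2.0]
gripper_width: 0.0226
gripper_force: 59.5
```

Emit:
carry_out --moves '[1,0,0,0.1,0,1,0,0,0,0,0.3,0,0,0,0,0,0,0,0,0,0,0,0,0,0]'

```text
time: 9.5
tcp_pos: [0.4631, -0.235, 0.109]
ee_rot: [0.994, -0.106, -0.0, -0.0]
wrist_force: [0.0, -0.7, -0.5]
gripper_width: 0.0653
gripper_force: 0.0
```

Emit:
carry_out --moves '[0,0,0,0,0,0,0,0,0,0,0,0,0,0,0,0,0,0,-2,0,0,0,0,-3,0]'

```text
time: 10.0
tcp_pos: [0.4619, -0.2342, 0.1574]
ee_rot: [0.994, -0.106, -0.002, -0.001]
wrist_force: [0.5, -0.2, -0.4]
gripper_width: 0.0857
gripper_force: 0.0
```

Emit:
carry_out --moves '[0,0,0,-4,0,0,0,0,-4,0,0,0,-3,0,0,0,0,0,0,0,0,0,0,0,0]'

```text
time: 10.5
tcp_pos: [0.4696, -0.2055, 0.2391]
ee_rot: [0.994, -0.105, -0.0, 0.0]
wrist_force: [-0.3, -0.3, -0.4]
gripper_width: 0.0855
gripper_force: 0.0
```

```bash
python3 - <<'E'
from h import *
import pickle
d=cam('scene'); c=cam('wrist'); pickle.dump((d,c),open('x6.pkl','wb')); s=env.state(); print(s['tcp_pos'],s['gripper_width'],yaw())
w=lambda q:proj(c,q); print('wrist head top expected',w([.4577,-.2354,.142]),'bar',w([.473,-.048,.079]),'scene head',proj(d,[.4577,-.2354,.142]))
cv2.imwrite('pics/a.png',np.vstack([cv2.resize(d['pixels'][120:250,280:440,::-1],(640,520),interpolation=cv2.INTER_CUBIC)[:,:],]))
im=np.zeros((600,800,3),np.uint8); im[:400,:640]=c['pixels'][:,:,::-1]; k=cv2.resize(d['pixels'][125:225,290:435,::-1],(290,200)); im[400:600,:290]=k
k=cv2.resize(d['pixels'][165:235,300:370,::-1],(200,200),interpolation=cv2.INTER_CUBIC); im[400:,300:500]=k
cv2.imwrite('pics/mix.png',im)
E
```

```text
[ 0.46916905 -0.20594524  0.23828783] 0.08520922432295884 -12.137034955953652
wrist head top expected [360.83393616 203.73599741] bar [147.64093148 206.26823905] scene head [394.76369187 146.46268443]
```

View pics/mix.png

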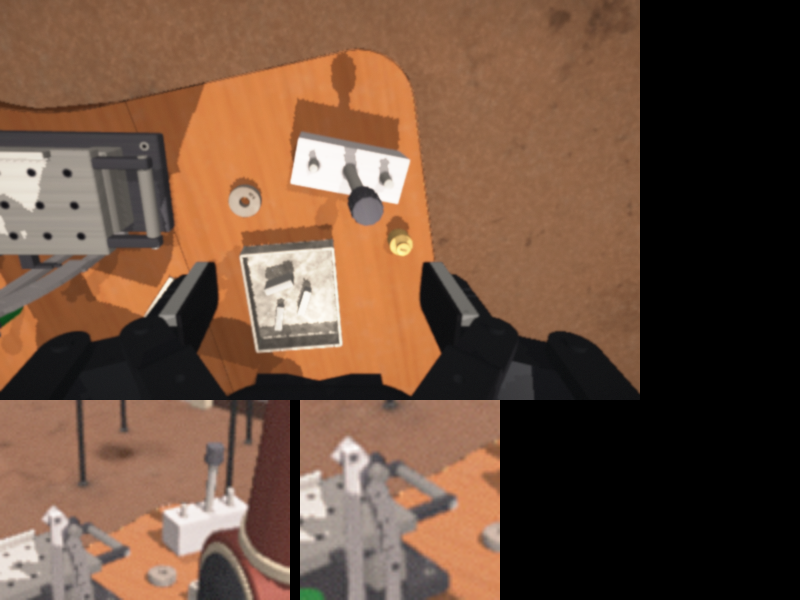

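The pin stands in the middle bore (shank base at (350,170), head at (366,206)). The bar is at (149,202). The index cursor was visible earlier as the dark blob at w2 (433,192), w3 (546,232) and scene (326,188), so I'll triangulate it from those.

```bash
python3 - <<'E'
from h import *
import pickle
d,c6=pickle.load(open('x6.pkl','rb')); w2=pickle.load(open('w2.pkl','rb')); w3=pickle.load(open('w3.pkl','rb')); D=pickle.load(open('d0.pkl','rb'))
print('bar',onz(c6,149,202,.079),delta([.4755,-.049,.16]))
def blob(c,u,v,h,th):
    p=c['pixels'].astype(int).max(2)[v-h:v+h,u-h:u+h]; m=(p<th).astype(np.uint8); n,l,st,ce=cv2.connectedComponentsWithStats(m)
    return [(st[i].tolist(),(ce[i]+[u-h,v-h]).round(1).tolist()) for i in range(1,n) if st[i,4]>5]
print('w3',blob(w3,546,232,18,100)); print('w2',blob(w2,433,192,14,100)); print('sc',blob(D['scene'],326,188,12,100),blob(d,326,188,12,100))
a=np.radians(-12.); X=np.array([np.cos(a),np.sin(a)]);Y=np.array([-np.sin(a),np.cos(a)])
h=np.array([.4525,.1937])+.074*X
def fx(p): q=p[:2]-h; return q@X*1000,q@Y*1000,p[2]*1000,'ang',np.arctan2(p[2]-.075,-(q@Y))
for n,r in(('w3',ray(w3,546,232)),('w2',ray(w2,433,192))):
    for u,v in((326,188),(326.7,187.5),(325.2,189)):
        p,e=two(r,ray(D['scene'],u,v)); print(n,u,v,fx(p),e)
    o,q=r   # plane x=-66
    oo=(o[:2]-h)@X; qq=q[:2]@X
    for xx in(-.06,-.066,-.075): print('  plane',xx,fx(o+q*(xx-oo)/qq))
E
```

```text
bar [ 0.47663598 -0.05066109  0.079     ] [ -2.67 -15.47   7.84]
w3 [([7, 4, 22, 27, 442], [546.3, 230.6])]
w2 [([5, 7, 17, 18, 219], [433.3, 194.1])]
sc [([17, 11, 4, 5, 12], [332.5, 188.8])] [([11, 8, 5, 4, 13], [326.8, 185.3]), ([17, 11, 3, 5, 12], [332.2, 188.9])]
w3 326 188 (np.float64(-69.92154447426216), np.float64(-139.96638229073355), np.float64(153.33658312337107), 'ang', np.float64(0.5102457620648465)) 0.005530814119138225
w3 326.7 187.5 (np.float64(-70.16477405399822), np.float64(-140.88366896217693), np.float64(153.6124099143479), 'ang', np.float64(0.5089608239447219)) 0.0036944997918381055
w3 325.2 189 (np.float64(-69.84394009193173), np.float64(-139.02746288586476), np.float64(152.2871506534789), 'ang', np.float64(0.5073714763062713)) 0.008297256075760595
  plane -0.06 (np.float64(-60.0), np.float64(-125.94532679725626), np.float64(178.12264631423358), 'ang', np.float64(0.6860931017285734))
  plane -0.066 (np.float64(-66.00000000000001), np.float64(-135.3869337331172), np.float64(164.6453516991404), 'ang', np.float64(0.5848634770482674))
  plane -0.075 (np.float64(-75.
[... 390 characters left out ...]
12230776225), 'ang', np.float64(0.4982407653277624)) 0.0011958539925680787
w2 325.2 189 (np.float64(-68.22706526414487), np.float64(-139.52228153548808), np.float64(149.5913685250005), 'ang', np.float64(0.4909583336733161)) 0.005628793531109995
  plane -0.06 (np.float64(-60.000000000000014), np.float64(-131.98134536512225), np.float64(179.8991499448452), 'ang', np.float64(0.6715639069030741))
  plane -0.066 (np.float64(-65.99999999999999), np.float64(-138.53325422712354), np.float64(160.70341315962617), 'ang', np.float64(0.5540190224989701))
  plane -0.075 (np.float64(-74.99999999999997), np.float64(-148.36111752012548), np.float64(131.90980798179774), 'ang', np.float64(0.36628008523154665))
```

Emit:
carry_out --moves '[0.55,-0.65,-3.85,0,0,0.55,-0.65,-3.85,0,0,0.55,-0.65,-3.85,2,0,0.55,-0.65,-3.85,4,0,0.55,0,0,3,0]'

```text
time: 11.1
tcp_pos: [0.4758, -0.0512, 0.1515]
ee_rot: [0.995, -0.104, -0.001, -0.001]
wrist_force: [-0.4, -0.2, -1.1]
gripper_width: 0.0385
gripper_force: 0.0
```

Emit:
carry_out --moves '[0.55,0,0,0,0,0.55,0,0,0,0,0.55,0,0,0,0,0.55,0,0,0,0]' --force 40

```text
time: 11.5
tcp_pos: [0.4777, -0.055, 0.1558]
ee_rot: [0.994, -0.106, 0.002, 0.0]
wrist_force: [0.0, -0.6, -0.7]
gripper_width: 0.0384
gripper_force: 0.0
```

```bash
python3 - <<'E'
from h import *
import pickle
c=cam('wrist'); pickle.dump(c,open('w7.pkl','wb')); s=env.state(); print(s['tcp_pos'],s['gripper_width'],yaw(),delta([.476,-.050,.056]))
g=c['pixels'].astype(int).sum(2)
for q in([.476,-.050,.079],[.476+.025*.978,-.050-.025*.208,.079]):
    u=proj(c,q); print(u); r=int(u[1]); print(g[r,int(u[0])-40:int(u[0])+40:2].tolist())
E
```

```text
[ 0.4775684  -0.05491581  0.1555174 ] 0.03809155344982231 -12.200107492576672 [-0.29 -0.45  9.95]
[310.51329511 210.71876938]
[222, 224, 224, 224, 225, 224, 222, 225, 226, 223, 196, 182, 174, 159, 186, 310, 399, 438, 464, 473, 503, 638, 613, 499, 422, 422, 428, 428, 437, 447, 450, 448, 451, 452, 446, 446, 448, 447, 449, 456]
[310.0815901  174.40815667]
[180, 180, 181, 182, 179, 179, 181, 182, 182, 180, 184, 182, 177, 159, 276, 338, 387, 426, 454, 474, 470, 466, 445, 467, 437, 445, 448, 444, 445, 445, 442, 437, 440, 445, 448, 452, 452, 448, 447, 445]
```

Emit:
carry_out --moves '[0.55,-0.3,-0.65,0,0,0.55,0,0,3,0,0.55,0,0,3,0,0.55,0,0,2,0,0.55,0,0,1.8,0]'

```text
time: 12.05
tcp_pos: [0.4745, -0.0466, 0.0547]
ee_rot: [0.994, -0.106, -0.0, -0.0]
wrist_force: [0.8, -0.5, -0.5]
gripper_width: 0.0388
gripper_force: 0.0
```

Emit:
carry_out --moves '[0.55,0,0,0,0,0.7,0,0,0,0,0.8,0,0,0,0,0.9,0,0,0,0,1,0,0,0,0]'

```text
time: 12.55
tcp_pos: [0.476, -0.0474, 0.0573]
ee_rot: [0.994, -0.106, 0.001, 0.0]
wrist_force: [-1.1, -1.0, 5.8]
gripper_width: 0.0106
gripper_force: 39.1
```

Emit:
carry_out --moves '[1,0,0,0,0,1,0,0,0,0,1,0,0,0,0]'

```text
time: 12.85
tcp_pos: [0.4761, -0.0474, 0.0573]
ee_rot: [0.994, -0.106, 0.001, 0.0]
wrist_force: [-2.1, -1.1, 6.0]
gripper_width: 0.0103
gripper_force: 39.1
```

Emit:
carry_out --moves '[1,0,-0.02,-0.93,0,1,0,-0.06,-0.93,0,1,0,-0.09,-0.93,0,1,0,-0.13,-0.92,0,1,0,-0.17,-0.92,0]' --force 60

```text
time: 13.35
tcp_pos: [0.4769, -0.0431, 0.1025]
ee_rot: [0.994, -0.106, 0.002, 0.001]
wrist_force: [5.5, -3.7, -3.6]
gripper_width: 0.0098
gripper_force: 58.4
```

Emit:
carry_out --moves '[1,0,-0.2,-0.91,0,1,0,-0.24,-0.9,0,1,0,-0.28,-0.89,0,1,0,-0.31,-0.88,0,1,0,-0.35,-0.87,0]'

```text
time: 13.85
tcp_pos: [0.4799, -0.0299, 0.1471]
ee_rot: [0.994, -0.106, 0.002, 0.001]
wrist_force: [4.8, -4.2, -3.2]
gripper_width: 0.0101
gripper_force: 58.5
```

Emit:
carry_out --moves '[1,0,0,0,0,1,0,0,0,0,1,0,0,0,0,1,0,0,0,0,1,0,0,0,0]'

```text
time: 14.35
tcp_pos: [0.4799, -0.0301, 0.1465]
ee_rot: [0.994, -0.106, 0.002, 0.001]
wrist_force: [5.6, -5.5, -1.9]
gripper_width: 0.0099
gripper_force: 58.7
```

```bash
python3 - <<'E'
from h import *
import pickle
D={n:cam(n) for n in('scene','top','wrist')}; pickle.dump(D,open('l1.pkl','wb')); s=env.state(); print(s['tcp_pos'],s['wrist_force'],s['gripper_width'],yaw())
a=np.radians(-12.2); X=np.array([np.cos(a),np.sin(a)]);Y=np.array([-np.sin(a),np.cos(a)])
b0=np.array([.4761,-.0474]); h=b0+.233*Y
th=np.arctan2(s['tcp_pos'][2]-.0573,(h-s['tcp_pos'][:2])@Y); print('theta',th,'hinge',h)
for n in D:
  for t in(.3,.4,.45,.5,.55):
    for x in (-.060,):
        q=h+x*X-.14*np.cos(t)*Y; print(n,t,proj(D[n],[*q,.075+.14*np.sin(t)]).round(1).tolist())
E
```

```text
[ 0.47985088 -0.03015389  0.14647196] [ 5.937258   -5.50949819 -2.9393653 ] 0.009876324412657247 -12.15693756878391
theta 0.3925832028743337 hinge [0.52533868 0.1803379 ]
scene 0.3 [321.9, 201.4]
scene 0.4 [319.8, 196.8]
scene 0.45 [318.6, 194.7]
scene 0.5 [317.3, 192.6]
scene 0.55 [315.8, 190.7]
top 0.3 [294.5, 191.1]
top 0.4 [291.8, 189.5]
top 0.45 [290.2, 188.6]
top 0.5 [288.4, 187.8]
top 0.55 [286.5, 186.9]
wrist 0.3 [177.9, 330.2]
wrist 0.4 [159.8, 346.4]
wrist 0.45 [149.1, 355.1]
wrist 0.5 [137.1, 364.3]
wrist 0.55 [123.8, 373.8]
```

```bash
python3 - <<'E'
from h import *
import pickle
from scipy.optimize import least_squares
D0=pickle.load(open('d0.pkl','rb')); L=pickle.load(open('l1.pkl','rb')); w2=pickle.load(open('w2.pkl','rb')); w3=pickle.load(open('w3.pkl','rb'))
a=np.radians(-12.2); X=np.array([np.cos(a),np.sin(a)]);Y=np.array([-np.sin(a),np.cos(a)]); h=np.array([.525,.179])
def ls(obs):
    r=least_squares(lambda p:np.concatenate([proj(c,p)-uv for c,uv in obs]),[.45,.05,.15]); p=r.x; q=p[:2]-h
    print((p*1000).round(1),'fx',(q@X*1e3).round(1),(q@Y*1e3).round(1),'ang',np.arctan2(p[2]-.075,-q@Y).round(4),'res',r.fun.round(1)); return p
p=ls([(w2,(433.3,194.1)),(w3,(546.3,230.6)),(D0['scene'],(326.8,185.3))])
ls([(w2,(433.3,194.1)),(w3,(546.3,230.6)),(D0['scene'],(327,188))])
ls([(w2,(433.3,194.1)),(w3,(546.3,230.6))])
ls([(w2,(433.3,194.1)),(D0['scene'],(327,188))])
print('proj top',proj(D0['top'],p),'scene',proj(D0['scene'],p),'wristL',proj(L['wrist'],p))
def ascii(c,u,v,w,hh):
    g=c['pixels'].astype(int).max(2)[v-hh:v+hh,u-w:u+w]
    for i,r in enumerate(g): print(v-hh+i,' '.join('%2d'%(k//10) for k in r))
print('scene cols 314-338');ascii(L['scene'],326,188,12,13)
print('w3 cols 526-566');ascii(w3,546,230,20,18)
E
```

```text
[428.7  55.3 157.4] fx -68.0 -141.3 ang 0.5277 res [ 0.4 -0.3 -0.3  0.3 -0.2 -0.1]
[427.3  54.  154.5] fx -69.1 -142.9 ang 0.5079 res [ 1.1 -0.1 -1.   0.   0.5 -1.7]
[429.1  55.7 158.2] fx -67.7 -140.8 ang 0.5339 res [ 0.1 -0.4 -0.1  0.3]
[426.5  54.3 151.7] fx -70.0 -142.7 ang 0.4932 res [-0.3 -0.1  0.7 -0.4]
proj top [296.35377157 191.90929964] scene [326.61021667 185.15681936] wristL [165.46778544 402.0176682 ]
scene cols 314-338
175 16 16 17 16 17 17 16 15 14 14 14 13 13 15 15 15 15 16 15 12  8  8  7  8
176 11 12 16 17 17 17 16 15 14 14 14 14 13 14 13 15 14 11 10  8  7  8  8  8
177  7 11 17 17 17 17 15 14 14 14 15 15 15 14 14 14 12  9  8  8  8  8  7  8
178 12 18 21 20 18 17 14 14 14 14 15 16 14 14 14 13 13 11  9  8  8  8  7  9
179 19 22 22 22 20 18 15 13 13 14 14 15 14 14 14 14 14 14 12 11  8  8 10 13
180 22 23 22 22 22 21 18 14 12 13 14 14 14 14 14 14 14 14 15 13 10 10 14 16
181 22 23 23 23 24 24 23 15 10 11 14 14 14 14 14 14 15 15 14 14 12 14 16 16
182 21 22 24 24 23 24 23 20 14 12 13 13 13 14 14 14 15 14 15 14 14 15 16 16
183 18 19 23 22 20 20 21 22 20 15 12 10 10 12 14 15 15 
[... 5092 characters left out ...]
 8  7  7  7  7  6  6  6  6  6  6  6  6  7  8 11 12 13 13 13 13 13 13 13 13 13 13
243 14 14 14 13 13 13 13 13 14 14 14 13 12 11 10  9  9  9  8  8  8  7  7  7  7  7  8  9 11 13 13 13 13 13 13 13 13 13 13 13
244 14 14 14 14 14 14 14 14 14 15 15 14 14 13 12 11 11 11 11 11 10 10 10  9  9  9 10 11 12 13 13 13 13 13 13 13 13 13 13 13
245 14 14 14 14 14 14 14 14 14 15 15 15 14 13 13 12 12 12 12 12 12 12 12 11 11 11 12 12 13 13 13 13 13 13 13 13 13 13 13 13
246 14 15 14 14 14 14 14 15 15 15 15 15 14 13 13 13 13 12 12 12 12 12 13 13 12 13 13 13 13 13 13 13 13 13 13 13 13 13 13 13
247 15 15 14 14 14 14 14 15 15 15 15 15 14 13 13 13 13 12 13 13 12 13 13 13 13 13 13 13 13 13 13 13 13 13 13 13 13 13 13 13
```

```bash
python3 - <<'E'
from h import *
import pickle
D0=pickle.load(open('d0.pkl','rb')); L=pickle.load(open('l1.pkl','rb')); w2=pickle.load(open('w2.pkl','rb')); w3=pickle.load(open('w3.pkl','rb'))
a=np.radians(-12.2); X=np.array([np.cos(a),np.sin(a)]);Y=np.array([-np.sin(a),np.cos(a)]); h=np.array([.525,.179])
S=L['scene']
def fx(p): q=p[:2]-h; return (np.array([q@X,q@Y,p[2]])*1e3).round(1),'r',round(np.hypot(q@Y,p[2]-.075)*1e3,1),'ang',round(np.arctan2(p[2]-.075,-q@Y),3)
def plane(c,u,v,xx):
    o,r=ray(c,u,v); t=(xx-(o[:2]-h)@X)/(r[:2]@X); return fx(o+r*t)
for uv in((326,190),(326.5,186)):
    for x in(-.066,-.072,-.078,-.084): print(uv,x,plane(S,*uv,x))
for x in(-.066,-.072,-.078,-.084): print('w3 end',x,plane(w3,545.5,242,x))
for x in(-.056,-.06,-.066,-.072): print('w3 top',x,plane(w3,546,219,x))
print('tri end',fx(two(ray(w3,545.5,240),ray(S,326,190))[0]),two(ray(w3,545.5,240),ray(S,326,190))[1])
print(S['pixels'][186:194,320:332].tolist())
E
```

```text
(326, 190) -0.066 (array([ -66. , -140.6,  144.8]), 'r', np.float64(156.9), 'ang', np.float64(0.461))
(326, 190) -0.072 (array([ -72. , -136.6,  148.7]), 'r', np.float64(155.2), 'ang', np.float64(0.495))
(326, 190) -0.078 (array([ -78. , -132.6,  152.6]), 'r', np.float64(153.6), 'ang', np.float64(0.53))
(326, 190) -0.084 (array([ -84. , -128.6,  156.5]), 'r', np.float64(152.3), 'ang', np.float64(0.565))
(326.5, 186) -0.066 (array([ -66. , -142.3,  154.1]), 'r', np.float64(162.8), 'ang', np.float64(0.508))
(326.5, 186) -0.072 (array([ -72. , -138.3,  158. ]), 'r', np.float64(161.3), 'ang', np.float64(0.54))
(326.5, 186) -0.078 (array([ -78. , -134.3,  161.8]), 'r', np.float64(159.9), 'ang', np.float64(0.574))
(326.5, 186) -0.084 (array([ -84. , -130.3,  165.7]), 'r', np.float64(158.7), 'ang', np.float64(0.608))
w3 end -0.066 (array([ -66. , -129.1,  176.2]), 'r', np.float64(164.0), 'ang', np.float64(0.665))
w3 end -0.072 (array([ -72. , -138. ,  163.6]), 'r', np.float64(164.0), 'ang', np.float64(0.571))
w3 end -0.078 (array([ -78. , -146.9,  151. ]), 'r', np.float64(165.4), 'ang', np.
[... 1546 characters left out ...]
63, 152, 146], [150, 140, 133], [149, 141, 137], [151, 143, 138], [145, 129, 124]], [[209, 192, 189], [149, 139, 139], [113, 104, 107], [118, 108, 111], [139, 131, 126], [161, 149, 144], [177, 165, 155], [157, 148, 142], [147, 139, 133], [152, 141, 135], [146, 138, 133], [140, 125, 120]], [[208, 193, 189], [141, 129, 132], [108, 100, 105], [107, 100, 106], [113, 107, 105], [146, 136, 131], [162, 153, 147], [154, 144, 137], [150, 138, 133], [146, 139, 131], [146, 137, 131], [145, 127, 120]], [[223, 207, 200], [146, 133, 132], [106, 100, 99], [109, 103, 105], [122, 114, 112], [146, 137, 135], [156, 147, 142], [151, 140, 136], [148, 139, 132], [144, 134, 132], [141, 129, 123], [152, 119, 107]]]
```

```bash
python3 - <<'E'
from h import *
import pickle
w1=pickle.load(open('w1.pkl','rb'));d,c6=pickle.load(open('x6.pkl','rb'));L=pickle.load(open('l1.pkl','rb'))
P=[.4282,.0548,.156]
for c in(w1,c6,L['top']):print(proj(c,P))
def ascii(c,u,v,w,hh):
    g=c['pixels'].astype(int).max(2)[v-hh:v+hh,u-w:u+w]; print('cols',u-w)
    for i,r in enumerate(g): print(v-hh+i,' '.join('%2d'%(k//10) for k in r))
u,v=proj(w1,P).astype(int); ascii(w1,u,v,20,20)
E
```

```text
[159.34092413 295.49175669]
[-12.26130673 323.82281759]
[296.62797596 192.2511843 ]
cols 139
275 13 13 13 13 13 13 13 12 12 12 12 12 12 12 12 11 11 11 11 11 11 12 12 12 12 12 12 12 12 12 12 12 12 12 12 12 12 12 12 11
276 13 13 13 13 13 12 12 12 12 12 12 12 12 12 12 11 11 11 11 12 12 12 12 12 12 12 12 12 12 12 12 12 12 12 12 12 12 11 10  8
277 13 13 13 12 12 12 12 12 12 12 12 12 12 12 11 11 11 12 12 12 12 12 12 12 12 12 12 12 12 12 12 12 12 12 12 12 11  9  7  5
278 13 13 12 12 13 12 12 12 12 12 12 12 12 11 11 11 12 12 12 12 12 12 12 12 12 12 12 12 12 12 12 12 12 12 11 10  9  6  4  3
279 13 12 12 12 12 12 12 12 12 12 12 12 12 12 12 12 12 12 12 12 12 12 12 12 12 12 12 12 12 12 12 12 12 11  9  7  5  4  2  2
280 13 13 12 12 12 12 12 12 12 12 12 12 12 12 12 12 12 12 12 12 12 12 12 12 12 12 12 12 12 12 12 12 11  9  6  4  3  2  2  2
281 12 12 12 12 12 12 12 12 12 12 12 12 12 12 12 12 12 12 12 12 12 12 12 12 12 12 12 12 12 12 12 11  8  6  4  3  2  2  2  2
282 12 12 12 12 12 12 12 12 12 12 12 12 12 12 12 12 12 12 12 12 12 12 12 12 12 12 12 12 12 12 11  9  6  4  2  2  2  2  2  2
283 12 12 12 12
[... 3252 characters left out ...]
 3  2  2  2  2  2  2  2  2  3  6  8  9 10 10 10 10 10 10 10 10 10 10 10 10 10  8
310 13 13 13 13 13 14 14 14 13 12 10  7  4  2  2  2  2  2  2  2  2  3  5  7  9 10 10 10 10 10 10 10 10 10 10 10 10 10  8  6
311 13 13 13 13 13 13 14 14 13 11  7  4  2  2  2  2  2  2  2  2  3  4  7  9 10 10 10 10 10 10 10 10 10 10 10 10 10  9  7  4
312 13 13 13 13 13 14 14 13 12  9  5  3  2  2  2  2  2  2  2  2  3  6  8 10 10 10 10 10 10 10 10 10 10 10 10 10 10  8  5  3
313 13 13 13 13 13 13 13 12  9  6  3  2  2  2  2  2  2  2  2  3  5  8 10 10 10 11 11 11 11 10 11 11 11 11 11 10  9  7  4  2
314 13 13 13 13 13 13 12 10  7  3  2  2  2  2  2  2  2  2  3  5  8 10 11 12 12 12 12 12 12 12 12 12 12 12 12 11  9  5  3  2
```

```bash
python3 - <<'E'
from h import *
import pickle
w1,w2,w3=[pickle.load(open(f'w{i}.pkl','rb')) for i in(1,2,3)]
a=np.radians(-12.2); X=np.array([np.cos(a),np.sin(a)]);Y=np.array([-np.sin(a),np.cos(a)]); h=np.array([.525,.179])
def fx(p): q=p[:2]-h; return (np.array([q@X,q@Y,p[2]])*1e3).round(1),'r',round(np.hypot(q@Y,p[2]-.075)*1e3,1),'ang',round(np.arctan2(p[2]-.075,-q@Y),3)
for n,A,B,C in(('LT',(151.3,291),(536,219),(424.5,185.5)),('LB',(148.5,300.5),(538,242),(427,202)),('TR',(160,287),(555,221.5),(440,188))):
    for m,c,uv in(('w3',w3,B),('w2',w2,C)): p,e=two(ray(w1,*A),ray(c,*uv)); print(n,m,fx(p),round(e*1e3,1))
g=w2['pixels'].astype(int).max(2)[180:208,418:448]
for i,r in enumerate(g): print(180+i,' '.join('%2d'%(k//10) for k in r))
E
```

```text
LT w3 (array([ -62.4, -135.7,  156.1]), 'r', np.float64(158.1), 'ang', np.float64(0.539)) 2.2
LT w2 (array([ -63.1, -134.8,  155. ]), 'r', np.float64(156.7), 'ang', np.float64(0.535)) 2.5
LB w3 (array([ -71.4, -134.6,  161.5]), 'r', np.float64(160.0), 'ang', np.float64(0.571)) 3.0
LB w2 (array([ -72. , -134.7,  160.9]), 'r', np.float64(159.8), 'ang', np.float64(0.568)) 3.5
TR w3 (array([ -60.6, -144.2,  157.6]), 'r', np.float64(166.2), 'ang', np.float64(0.52)) 3.0
TR w2 (array([ -61.1, -144.7,  157.6]), 'r', np.float64(166.6), 'ang', np.float64(0.519)) 4.1
180 12 12 12 12 12 12 12 12 12 12 12 12 12 12 12 12 13 14 14 15 15 15 15 15 15 15 15 14 14 14
181 12 12 12 12 12 12 12 12 12 12 12 12 12 12 12 12 13 14 14 15 15 15 15 15 15 15 15 15 15 14
182 12 12 12 12 12 12 12 12 12 12 12 12 12 12 12 13 13 14 15 15 15 15 15 15 15 15 14 15 15 14
183 12 12 12 12 12 12 12 12 12 12 12 12 12 12 12 13 14 14 15 15 15 15 15 15 15 15 15 15 14 14
184 12 12 12 12 12 12 12 12 12 12 12 12 11 11 11 12 13 14 14 14 14 14 14 15 15 15 15 15 14 14
185 12 12 12 12 12 12 12 12 12 12 11 10  9  9  9 10 11 12 13 13 13 
[... 1394 characters left out ...]
  6  6  6  6  7  9 13 16 18 18 18 17 16 15
201 15 15 14 13 12 10  9  9  8  8  8  7  7  7  7  6  6  6  7  7  9 12 15 18 19 19 19 18 17 16
202 15 14 14 14 13 13 13 13 12 12 11 10  9  8  8  8  8  8  8  9 11 15 17 18 19 19 19 19 19 18
203 13 13 14 14 14 15 15 16 15 15 14 13 11 10 11 11 11 10 11 12 14 17 18 19 19 19 19 19 19 19
204 12 13 13 14 15 15 16 16 16 16 15 14 13 12 13 13 13 13 14 15 17 18 19 19 19 19 19 19 19 19
205 12 12 13 14 15 15 15 16 16 16 16 15 14 13 14 14 14 14 16 17 18 19 19 19 19 19 19 19 19 20
206 12 12 13 14 15 15 15 16 16 16 15 15 14 14 14 14 14 15 17 18 19 19 19 19 19 19 19 19 19 19
207 12 13 13 14 14 15 15 16 16 16 15 15 14 14 14 14 15 17 18 19 19 19 19 19 19 19 19 19 19 19
```

Emit:
carry_out --moves '[1,0,-0.2,-0.5,0,1,0,-0.22,-0.5,0,1,0,-0.24,-0.5,0,1,0,-0.26,-0.5,0,1,0,-0.28,-0.5,0]'

```text
time: 15.0
tcp_pos: [0.4825, -0.0182, 0.1716]
ee_rot: [0.994, -0.106, 0.002, 0.001]
wrist_force: [6.3, -4.3, -1.7]
gripper_width: 0.0099
gripper_force: 58.7
```

Emit:
carry_out --moves '[1,0,0,0,0,1,0,0,0,0,1,0,0,0,0,1,0,0,0,0,1,0,0,0,0]'

```text
time: 15.5
tcp_pos: [0.4825, -0.0183, 0.1715]
ee_rot: [0.994, -0.106, 0.002, 0.001]
wrist_force: [5.9, -4.5, -1.8]
gripper_width: 0.0101
gripper_force: 58.7
```

```bash
python3 - <<'E'
from h import *
import pickle
D={n:cam(n) for n in('scene','top','wrist')}; pickle.dump(D,open('l2.pkl','wb')); L=pickle.load(open('l1.pkl','rb')); D0=pickle.load(open('x6.pkl','rb'))[0]
s=env.state(); a=np.radians(-12.2); X=np.array([np.cos(a),np.sin(a)]);Y=np.array([-np.sin(a),np.cos(a)]);h=np.array([.4761,-.0474])+.233*Y
print(s['tcp_pos'],s['wrist_force'],s['qvel'].round(4),'theta',np.arctan2(s['tcp_pos'][2]-.0573,(h-s['tcp_pos'][:2])@Y))
for t in(.39,.45,.51,.55):
  for x in(-.056,-.064): print(t,x,[proj(D['scene'],[*(h+x*X-r*np.cos(t)*Y),.075+r*np.sin(t)]).round(1).tolist() for r in(.12,.14,.16)])
for n,c in(('flat',D0),('.39',L['scene']),('.51',D['scene'])):
  print(n,'cols 306'); g=c['pixels'].astype(int).max(2)[180:204,306:334]
  for i,r in enumerate(g): print(180+i,' '.join('%2d'%(k//10) for k in r))
E
```

```text
[ 0.4825121  -0.01829119  0.17149835] [ 5.25369959 -5.18891109 -2.49954156] [-0.      0.0011 -0.0017  0.0015 -0.0004  0.0009] theta 0.5120229246025564
0.39 -0.056 [[312.2, 202.2], [319.0, 196.6], [325.8, 191.0]]
0.39 -0.064 [[314.2, 203.6], [321.1, 198.0], [327.9, 192.4]]
0.45 -0.056 [[310.9, 200.0], [317.6, 194.0], [324.2, 188.1]]
0.45 -0.064 [[312.9, 201.4], [319.6, 195.4], [326.3, 189.4]]
0.51 -0.056 [[309.5, 197.9], [316.0, 191.6], [322.4, 185.3]]
0.51 -0.064 [[311.5, 199.3], [318.0, 192.9], [324.5, 186.6]]
0.55 -0.056 [[308.4, 196.6], [314.8, 190.0], [321.1, 183.4]]
0.55 -0.064 [[310.5, 198.0], [316.8, 191.4], [323.1, 184.8]]
flat cols 306
180 16 16 16 15 15 16 15 18 22 23 23 23 23 21 17 16 15 16 16 16 16 16 16 15 16 16 16 16
181 15 16 16 16 15 15 16 19 22 24 24 24 24 25 22 18 16 16 16 16 16 16 16 16 16 16 16 16
182 16 16 16 16 15 16 18 21 21 23 25 24 24 24 22 21 18 16 16 15 15 15 15 16 16 16 16 16
183 16 16 16 16 16 18 22 22 18 20 23 22 20 20 21 22 19 16 15 12 11 12 14 16 16 16 16 16
184 16 16 16 16 17 21 23 22 17 17 21 17 14 14 19 22 21 18 13  9  8  9 11 14 16 16 16 16
185 16 
[... 5214 characters left out ...]
 22 21 20 17 14 13 14 13 11 15 20 22 22 23 23 16 11 14 16 16 16 16 16 16 15 16 17 16
197 16 17 19 17 14 14 13 11 10 15 20 22 22 23 23 17 13 14 15 16 15 13 15 16 15 15 14 15
198 12 13 15 15 14 13 11 10 10 14 19 22 22 22 23 18 14 13 13 15 13 13 15 16 16 14 14 15
199 12 12 12 12 11 11 11 12 13 13 18 22 22 23 23 18 15 12 11 15 15 15 16 16 15 15 17 19
200 12 11 12 12 11 11 13 14 15 13 18 22 22 22 22 19 16 13 11 14 16 16 16 16 16 16 19 22
201 12 12 13 13 12 11 14 16 16 13 17 22 23 23 22 18 15 12 11 13 14 15 16 16 15 16 18 22
202 11 13 13 12 11 11 15 16 15 12 16 22 22 23 22 18 16 14 13 12 12 15 16 16 16 16 17 21
203 10 12 12 11 11 13 15 16 15 11 16 22 22 22 22 18 15 16 14 11 12 15 16 16 16 16 16 20
```

```bash
python3 -c "
from plant import env
print(env.hand_in())"
```

```text
the job is handed in; nothing more can be done
None
```

The job is handed in, with no verdict returned: the lock pin stands in the empty middle bore and the gripper holds the bar with the plate at about 0.512 rad, against an index I estimated at 0.51 ± 0.02 rad (tolerance 0.035 rad). The tip match itself was never seen, because the arc's post hides the index tip in the scene view.

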